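# Set out the bead-craft station

### The job

Set out the row of bead-craft supplies on the board's three cork coasters, one to the centre of each: the tall bead jar on the end coaster next to the bead case, the wooden stamp on the other end coaster, next to the pencil tumbler, and the squat bead tub between them. Then lay the tape roll flat and centred on top of the tub's lid. Leave everything standing upright, and do not push or tip the tumbler or the scissors.

Things in the scene. Friction and masses are not known exactly. Their poses are not given: they have to be found in the camera images.
- tall_jar: Loose tall slim closed bead jar of clear plastic with a white cap: upright cylinder 40 mm across, 95 mm high (cap included, same width). Origin at the centre of its underside, z up. About 90 g.
- squat_tub: Loose low wide closed bead tub of clear plastic with a flat white lid: upright cylinder 60 mm across, 42 mm high (lid included, same width). Origin at the centre of its underside, z up. About 120 g.
- tape_roll: Loose roll of tape lying flat, a ring 52 mm across outside, 34 mm hole, 20 mm high. Origin at the centre of its underside, z up. About 40 g.
- stamp: Loose wooden hand stamp standing on its rubber face: square base 44 x 44 mm, 22 mm high, with a round turned handle on its middle up to 70 mm; between 50 and 64 mm above the underside the handle is 25 mm across, its neck at 34 mm is 18 mm across. Origin at the centre of the underside, z up, x and y along the base's sides. About 70 g.
- coaster_left: Fixed round cork coaster, 84 mm across, 4 mm thick, lying on the plywood board; origin at the centre of its underside (12 mm above the table), so its top is 16 mm above the table. The left one seen from the robot (largest y) of a row of three, 105 mm apart. y axis along the row to the left, x across it away from the robot; turned at most 0.2 rad.
- coaster_mid: Fixed round cork coaster, 84 mm across, 4 mm thick, lying on the plywood board; origin at the centre of its underside (12 mm above the table), so its top is 16 mm above the table. The middle one of the row of three; axes as for the left one. The plywood board under the row is 330 mm along the row, 110 mm across, 12 mm thick, centred under this coaster.
- coaster_right: Fixed round cork coaster, 84 mm across, 4 mm thick, lying on the plywood board; origin at the centre of its underside (12 mm above the table), so its top is 16 mm above the table. The right one as seen from the robot (smallest y) of the row of three; axes as for the left one.
- bead_case: Fixed flat closed bead case of clear plastic with six compartments of beads, 130 mm across the row, 110 mm along it, 44 mm high, standing on the table just past one end of the row (left or right, it varies), 245 mm from the middle coaster. Origin at the centre of its underside.
- tumbler: Loose bystander: clear tumbler 72 mm across, 100 mm high, with pencils standing up to 150 mm above the table and within 34 mm of its axis. It stands on the table past the other end of the row, 245 mm from the middle coaster. Origin at the centre of its underside.
- scissors: Loose bystander: scissors lying flat on the table beyond the board as seen from the robot, 170 mm long, 80 mm wide at the handles, 10 mm high; x axis towards the tips, origin near the middle, at the table's height.

How it is judged:
At the end, for the whole second after the job is handed in: Jar on the end coaster by the case, stamp on the end coaster by the tumbler, tub on the middle one, each within 15 mm of the coaster's centre; roll flat on the tub's lid within 12 mm of its axis; all upright within 0.12 rad and at rest (((y of bead_case in the frame of coaster_mid above 0 m and horizontal distance between tall_jar and coaster_left below 0.015 m and z of tall_jar in the frame of coaster_left between 0.001 and 0.007 m and horizontal distance between stamp and coaster_right below 0.015 m and z of stamp in the frame of coaster_right between 0.001 and 0.007 m) or (y of bead_case in the frame of coaster_mid below 0 m and horizontal distance between tall_jar and coaster_right below 0.015 m and z of tall_jar in the frame of coaster_right between 0.001 and 0.007 m and horizontal distance between stamp and coaster_left below 0.015 m and z of stamp in the frame of coaster_left between 0.001 and 0.007 m)) and horizontal distance between squat_tub and coaster_mid below 0.015 m and z of squat_tub in the frame of coaster_mid between 0.001 and 0.007 m and horizontal distance between tape_roll and squat_tub below 0.012 m and z of tape_roll in the frame of squat_tub between 0.038 and 0.046 m and angle between each of tall_jar, squat_tub, tape_roll, stamp's own z axis and vertical below 0.12 rad and linear speed of each of tall_jar, squat_tub, tape_roll, stamp below 0.02 m/s); the robot touches nothing.
It fails at once if the pencil tumbler is pushed more than 20 mm or tipped (distance of tumbler from where it was at the start of the episode above 0.02 m or angle between tumbler's own z axis and vertical above 0.2 rad).
It fails at once if the scissors are moved more than 20 mm (distance of scissors from where it was at the start of the episode above 0.02 m).
It also fails if it takes over 104 s, if anything falls off the work surface, if the arm or the gripper's body presses on something with over 40 N, if the wrist force passes 120 N, or if a joint passes its speed limit or range.

### The arm

A 6-joint arm with a two-finger parallel gripper is mounted at the origin on the work surface. World frame = base frame: x ahead of the robot, y to its left, z up, the work surface at z = 0. Lengths are in m, angles in rad, forces in N, time in s.
With the tool pointing down it reaches from about 0.35 to 0.975 m from the base axis. Payload 4.9 kg.
Tool frame: the origin (TCP) lies on the centre line of the jaws, within the pads' length; the fingertips stand ctrl.nose_length ahead of it and the grasp point (between the pads) lies 2 mm behind it (ctrl.nose_length is the distance from the TCP to the fingertips, in m); z points along the fingers, y is the direction in which the jaws open and shut (so a half turn about z gives the same grasp; the last joint's range is limited). The gripper opens to 85 mm and grips with 20 to 120 N. Pads are 22 mm wide; open, the fingers measure 114 mm over their backs; the gripper's body (76 mm by 85 mm) begins 54 mm behind the grasp point. The pads swing forward as they close: fully open they stand 13 mm farther back than shut.
Start: joints at [-1.24, 0.053, 1.613, -0, 1.476, -0.119], TCP at [0.272, -0.563, 0.228] pointing down, gripper open.
Joint ranges: [-3.01, 3.01], [-1.01, 2.22], [0.06, 2.58], [-1.02, 4.17], [0.09, 2.62], [-3.14, 3.14]. Speed limits (rad/s): [2.57, 2.57, 3.14, 3.14, 3.14, 3.14].

### API

Orientations are given as a rotation vector (axis times angle).
In Python, from station import sensors, get_image, order, ctrl gives the robot as it stands.
- The arm moves only by the tool move_arm, never from a script. Its argument "increments" is a list of rows, each a list of 5 numbers: the shift along the tool's x, y, z in cm, then the turn about the tool's z in degrees, then the finger opening in cm, from 0 to 8.54. In form: [[dx, dy, dz, twist, gripper], ...]. A call has 1 to 5 rows; each row is the pose to reach, as a shift and turn from the pose commanded when the call began, along the tool's axes at that moment; what a row does not reach only later rows make up. A row lasts 1/8 s, in which the tool goes at most 62.5 mm and 10.7 degrees, less where a joint would pass 70% of its speed; a pose out of reach is approached as far as the arm can. A call with a gripper value outside its range is refused whole. The fingers move at their own pace and stop on an object; "newtons" is the grip in N (left out, the last holds). Time passes only in rows, so rows that repeat a pose let the fingers close. It gives the time, the measured TCP pose, the force and the opening at its end, in the units of the state.
- sensors.get_obs(): the state, without advancing time (a new reading comes with each control period).
- get_image(name): name is "side" or "top" or "wrist"; returns a dict with "image" (480x640x3 uint8, red, green, blue), "K" (3x3 intrinsics, pixels), "D" ([k1, k2, p1, p2, k3] as OpenCV has them; the pictures are not rectified), "R" (3x3) and "t" (3): a world point X has camera coordinates R X + t. Camera axes: x right, y down, z forward; pixel columns grow to the right and rows downward; lengths in m; the calibration is good to about 2 mm. A picture is of the moment at which its call begins. There is no depth.
- order.finish_job(): hands the job in, once; it reports no verdict.
The state is a dict: "t": time; "q": joint angles; "dq": joint speeds; "effort": joint torques, N m; "tool_pos": TCP position; "tool_rot": TCP orientation; "contact_force": force on the tool from outside, world axes, zero at the start; "wrist_torque": the same for the moment, N m; "opening": finger opening in m.
Only numpy, scipy, OpenCV 4.12 (cv2) and the standard library are available. Lean on these libraries where they do the work, as an engineer would, in place of code of your own. Each camera call takes 0.05 s, during which the arm holds its last target.

## Working session

There is one attempt and no reset: what is moved stays moved. The work goes in short steps, Python scripts to look and compute and a tool call to move; the robot and the scene stay as the last step left them, time stands still between calls to the robot, and variables do not carry over. Pictures are saved under pics/ and viewed, and the job is handed in when it is done.

Besides the shell and the picture viewer there is one more tool, called as a command line: name --pt "numbers of a row" for each row, then --argument value for the rest. move_arm: Moves the arm, as the interface text tells. Its arguments: {"type":"object","properties":{"increments":{"type":"array"},"newtons":{"type":"number"}},"required":["increments"]}

```bash
mkdir -p pics; ls
python3 - <<'E'
from station import sensors,get_image,order,ctrl
import cv2
o=sensors.get_obs();print(o, ctrl.nose_length)
for n in("top","side"):
    d=get_image(n);cv2.imwrite(f"pics/{n}0.png",d["image"][:,:,::-1]);print(n,d["K"],d["D"],d["R"],d["t"])
E
```

```text
pics
{'t': 0.0, 'q': array([-1.24001752e+00,  5.33415888e-02,  1.61432714e+00,  1.79353728e-05,
        1.47600471e+00, -1.19012282e-01]), 'dq': array([-0.000872  ,  0.00051729, -0.00038301, -0.00145614,  0.00097536,
       -0.00101022]), 'effort': array([-4.66621696e-04, -3.93677723e+01, -3.70177460e+01, -1.79334693e-04,
        7.02415840e-03,  3.62197525e-06]), 'tool_pos': array([ 0.27152311, -0.56222324,  0.22685271]), 'tool_rot': array([-3.06046092e+00, -7.00124950e-01,  3.17336325e-04]), 'contact_force': array([ 0.51995315, -0.2335404 , -0.11021784]), 'wrist_torque': array([ 0.0337316 ,  0.02881256, -0.02183955]), 'opening': 0.0851379958974701} 0.017
top [[593.70453184   0.         320.17184546]
 [  0.         593.70453184 242.40346091]
 [  0.           0.           1.        ]] [0.03206566 0.         0.         0.         0.        ] [[-0.01903984 -0.99942583 -0.02802666]
 [-0.99437678  0.02184949 -0.10362157]
 [ 0.10417444  0.02589613 -0.99422185]] [0.03765494 0.62095128 1.00569556]
side [[618.89901517   0.         324.47208142]
 [  0.         618.89901517 236.29513699]
 [  0.           0.           1.        ]] [-0.15990945  0.          0.          0.          0.        ] [[-0.95155777 -0.30715915 -0.01382265]
 [-0.17395566  0.57488274 -0.79953065]
 [ 0.25352956 -0.75839507 -0.60046621]] [0.58754122 0.12718507 0.98982242]
```

View pics/top0.png

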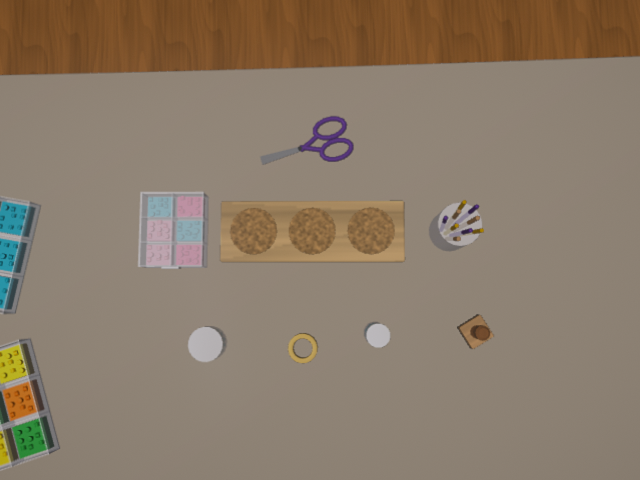

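View pics/side0.png

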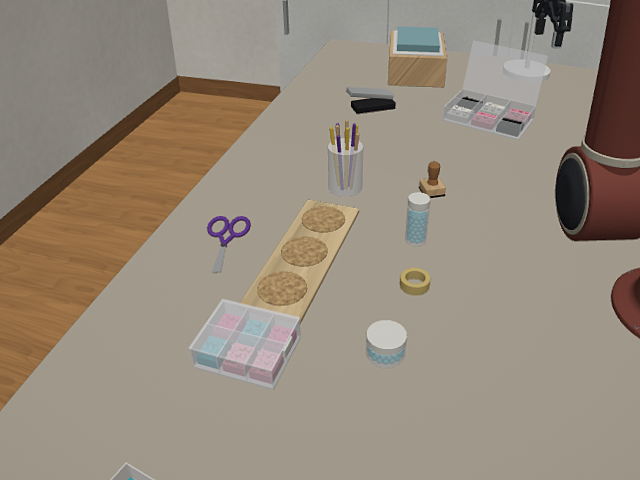

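The top view shows the case at left (173,230), so the jar goes to coaster_left and the stamp to coaster_right. The coasters are at (254,231), (312,231) and (371,231), with the tumbler at (460,225). The tub is at (206,344), the roll at (303,348), the jar at (378,335) and the stamp at (476,332).

```bash
cat > h.py <<'E'
import numpy as np,cv2
def ray(d,u,v,z):
    p=cv2.undistortPoints(np.array([[[u,v]]],float),d["K"],d["D"])[0,0]
    r=d["R"].T@np.array([p[0],p[1],1]);c=-d["R"].T@d["t"]
    return c+r*(z-c[2])/r[2]
def proj(d,X):
    return cv2.projectPoints(np.array(X,float).reshape(-1,3),cv2.Rodrigues(d["R"])[0],d["t"],d["K"],d["D"])[0][:,0]
def circ(c,r,z,n=60):
    a=np.linspace(0,2*np.pi,n);return np.c_[c[0]+r*np.cos(a),c[1]+r*np.sin(a),np.full(n,z)]
E
python3 - <<'E'
from station import get_image
from h import *
d=get_image("top");im=d["image"];hsv=cv2.cvtColor(im,cv2.COLOR_RGB2HSV)
def blob(m,roi):
    x0,y0,x1,y1=roi;mm=np.zeros(m.shape,np.uint8);mm[y0:y1,x0:x1]=m[y0:y1,x0:x1]
    n,l,s,c=cv2.connectedComponentsWithStats(mm);i=1+np.argmax(s[1:,4])
    cs=cv2.findContours((l==i).astype(np.uint8),cv2.RETR_EXTERNAL,cv2.CHAIN_APPROX_NONE)[0][0]
    e=cv2.fitEllipse(cs);return e,cs,s[i]
white=((hsv[:,:,1]<25)&(hsv[:,:,2]>165)).astype(np.uint8)
yel=((hsv[:,:,1]>90)).astype(np.uint8)
for n,m,roi,z in(("tub",white,(180,320,235,370),.042),("jar",white,(355,315,400,355),.095),("roll",yel,(280,325,325,370),.02),("stampbase?",yel,(450,305,505,360),.022)):
    e,cs,s=blob(m,roi);print(n,e,s,ray(d,*e[0],z))
for n,u in(("L",254),("M",312.5),("R",371)):
    print(n,ray(d,u,231,.016))
b=((hsv[:,:,1]>75)).astype(np.uint8);e,cs,s=blob(b,(210,190,415,275));r=cv2.minAreaRect(cs);print("board",r,[ray(d,*p,.012) for p in cv2.boxPoints(r)])
cv2.imwrite("pics/c1.png",cv2.resize(im[300:370,170:510],None,fx=2.3,fy=2.3,interpolation=2)[:,:,::-1])
cv2.imwrite("pics/c2.png",cv2.resize(im[300:360,450:510],None,fx=10,fy=10,interpolation=2)[:,:,::-1])
cv2.imwrite("pics/c3.png",cv2.resize(im[190:275,210:415],None,fx=3.8,fy=3.8,interpolation=2)[:,:,::-1])
E
```

```text
tub ((204.52703857421875, 343.9894714355469), (32.90074920654297, 34.043785095214844), 14.12485408782959) [188 327  34  35 926] [0.45047073 0.22564618 0.042     ]
jar ((377.9593811035156, 335.0867004394531), (22.484512329101562, 22.706523895263672), 117.28285217285156) [367 324  23  23 433] [ 0.4628969  -0.06697842  0.095     ]
roll ((302.2903747558594, 347.7198486328125), (28.622119903564453, 29.397607803344727), 20.416662216186523) [288 333  30  30 418] [0.43957828 0.05984407 0.02      ]
stampbase? ((475.3956298828125, 331.326416015625), (29.071086883544922, 30.326688766479492), 131.40481567382812) [458 315  35  34 682] [ 0.46284138 -0.23934307  0.022     ]
L [0.64642395 0.1431689  0.016     ]
M [0.64407806 0.0386353  0.016     ]
R [ 0.64173193 -0.06534326  0.016     ]
board ((312.0, 231.0), (60.0, 184.0), 90.0) [array([0.70283318, 0.20478123, 0.012     ]), array([ 0.69492878, -0.12594183,  0.012     ]), array([ 0.58741478, -0.1223441 ,  0.012     ]), array([0.59432638, 0.20496508, 0.012     ])]
```

View pics/c2.png

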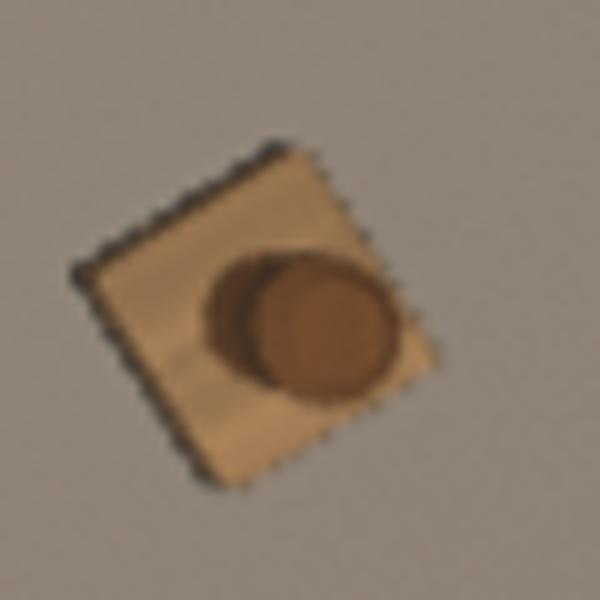

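View pics/c3.png

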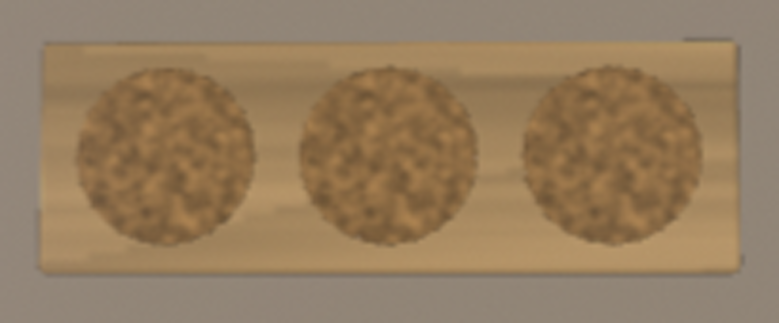

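```bash
cat > ov.py <<'E'
from station import get_image,sensors
from h import *
C={"L":(.6464,.1437),"M":(.6441,.0390),"R":(.6417,-.0657)}
def draw(P,tag):
    for n in("top","side"):
        d=get_image(n);s=2;im=cv2.resize(d["image"],None,fx=s,fy=s,interpolation=2)[:,:,::-1].copy()
        for c,r,z in P:
            p=proj(d,circ(c,r,z)); cv2.polylines(im,[np.int32(p*s*8+4)],True,(0,0,255),1,cv2.LINE_AA,3)
        im= im[340:760,260:1060] if n=="top" else im[300:760,380:960]
        cv2.imwrite(f"pics/{n}_{tag}.png",im)
if __name__=="__main__":
    d=get_image("top");st=ray(d,476.7,331.8,.022);print("stamp",st)
    tub=ray(d,205.3,344.3,.042);print(tub)
    P=[(c,.042,.016) for c in C.values()]+[(tub,.03,.042),(tub,.03,0),((.4629,-.0670),.02,.095),((.4629,-.067),.02,0),((.4396,.0598),.026,.02),((.4396,.0598),.026,0),(st,.0125,.06),(st,.022,.022)]
    draw(P,"ov")
E
python3 ov.py
```

```text
stamp [ 0.46200144 -0.24152586  0.022     ]
[0.44992189 0.22431938 0.042     ]
```

View pics/top_ov.png

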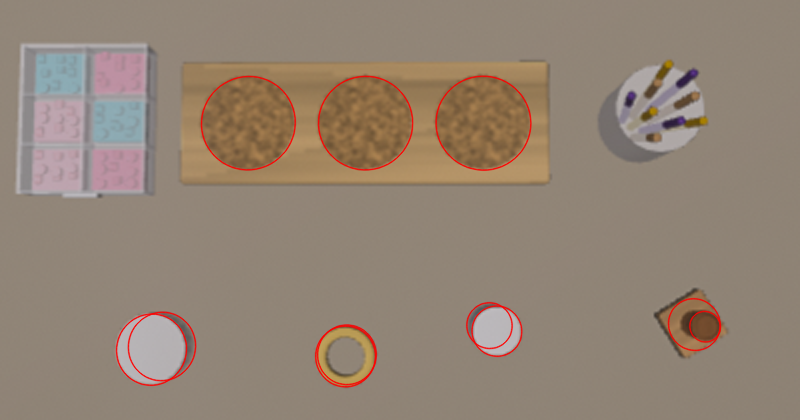

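View pics/side_ov.png

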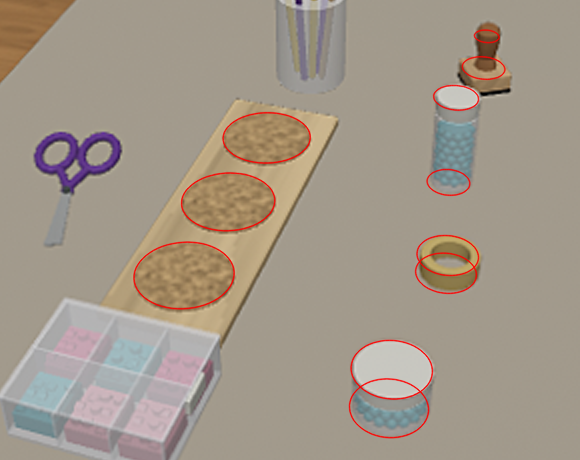

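move_arm --pt "0 0 0 8 8.5" --pt "0 0 0 16 8.5" --pt "0 0 0 25.8 8.5" --newtons 30

```text
t: 0.68
tool_pos: [0.2717, -0.5627, 0.228]
tool_rot: [-3.141, 0.009, 0.0]
contact_force: [-0.8, -0.5, 0.1]
opening: 0.0849
```

The overlay circles fit in both views, so the poses are good. I go above the tub next.

move_arm --pt "2 -6 0 0 8.5" --pt "5 -12 0 0 8.5" --pt "8 -18 0 0 8.5" --pt "11 -24 0 0 8.5" --pt "14 -30 0 0 8.5"

```text
t: 1.3
tool_pos: [0.4039, -0.2781, 0.2283]
tool_rot: [3.141, -0.002, 0.001]
contact_force: [1.2, -0.7, -0.4]
opening: 0.0855
```

move_arm --pt "1 -6 0 0 8.5" --pt "2 -12 0 0 8.5" --pt "3 -18 0 0 8.5" --pt "3.5 -24 0 0 8.5" --pt "3.8 -30 0 0 8.5"

```text
t: 1.92
tool_pos: [0.4414, 0.022, 0.2284]
tool_rot: [3.141, -0.001, 0.002]
contact_force: [0.8, -0.2, 0.6]
opening: 0.0853
```

move_arm --pt "0 -6 0 0 8.5" --pt "0 -12 1 0 8.5" --pt "0 -18.7 2 0 8.5" --pt "0 -18.7 4 0 8.5" --pt "0 -18.7 4 0 8.5"

```text
t: 2.55
tool_pos: [0.4401, 0.2075, 0.1862]
tool_rot: [3.14, 0.002, -0.006]
contact_force: [-1.0, -1.2, -0.5]
opening: 0.0846
```

move_arm --pt "0 0 0 0 8.5" --pt "0 0 0 0 8.5"

```text
t: 2.8
tool_pos: [0.4424, 0.2064, 0.1893]
tool_rot: [-3.141, 0.003, -0.003]
contact_force: [0.3, 0.1, 0.7]
opening: 0.0852
```

move_arm --pt "0.7 -1.8 2 0 8.5" --pt "0.8 -1.8 6 0 8.5" --pt "0.8 -1.8 10 0 8.5" --pt "0.8 -1.8 10.9 0 8.5" --pt "0.8 -1.8 10.9 0 8.5"

```text
t: 3.42
tool_pos: [0.4501, 0.2247, 0.0798]
tool_rot: [-3.141, 0.002, -0.001]
contact_force: [0.5, 0.1, 0.3]
opening: 0.0853
```

Run:
```python
from station import *
import cv2
print(sensors.get_obs()["tool_pos"])
cv2.imwrite("pics/w1.png",get_image("wrist")["image"][:,:,::-1])
```

```text
[0.45010682 0.22473711 0.0798199 ]
```

View pics/w1.png

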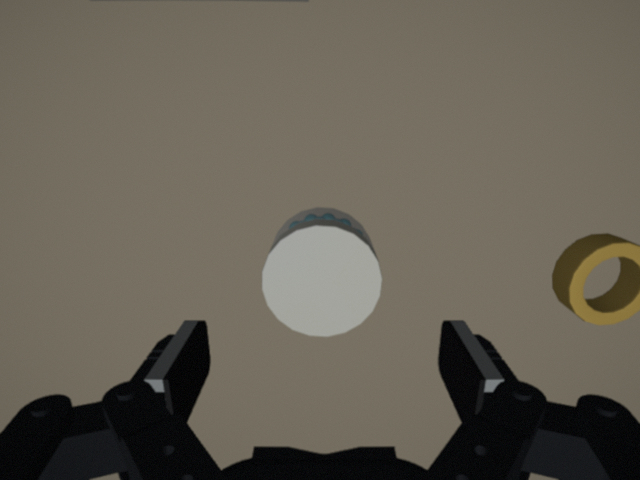

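The wrist view shows the tub's lid centred between the pads (322 against about 324). I descend and grip it.

move_arm --pt "0 0 2 0 8.5" --pt "0 0 4 0 8.5" --pt "0 0 5.5 0 8.5" --pt "0 0 5.5 0 8.5" --pt "0 0 5.5 0 5.8" --newtons 30

```text
t: 4.1
tool_pos: [0.4505, 0.2253, 0.0253]
tool_rot: [-3.141, 0.001, -0.003]
contact_force: [0.4, -0.2, 1.0]
opening: 0.0696
```

move_arm --pt "0 0 0 0 5" --pt "0 0 0 0 5" --pt "0 0 0 0 5" --pt "0 0 0 0 5" --newtons 30

```text
t: 4.6
tool_pos: [0.4508, 0.2255, 0.0257]
tool_rot: [-3.141, 0.001, -0.004]
contact_force: [-0.6, -0.4, 5.9]
opening: 0.0587
```

move_arm --pt "0 0 -2 0 5" --pt "0 0 -5 0 5" --pt "2 2 -7 0 5" --pt "6 6 -8 0 5" --pt "10 10 -8 0 5"

```text
t: 5.22
tool_pos: [0.5511, 0.1242, 0.1054]
tool_rot: [-3.141, -0.001, -0.004]
contact_force: [0.1, 0.8, -1.2]
opening: 0.0586
```

move_arm --pt "3 3 0 0 5" --pt "6 6 0 0 5" --pt "9.4 8.7 0 0 5" --pt "9.4 8.7 0 0 5" --pt "9.4 8.7 0 0 5"

```text
t: 5.85
tool_pos: [0.6426, 0.0382, 0.1033]
tool_rot: [-3.141, 0.001, 0.003]
contact_force: [0.4, 0.2, -1.9]
opening: 0.0583
```

move_arm --pt "0.2 -0.1 2 0 5" --pt "0.2 -0.1 4 0 5" --pt "0.2 -0.1 5.3 0 5" --pt "0.2 -0.1 5.7 0 5" --pt "0.2 -0.1 5.7 0 5"

```text
t: 6.48
tool_pos: [0.6454, 0.039, 0.0468]
tool_rot: [-3.142, 0.001, 0.001]
contact_force: [0.6, 0.2, -1.4]
opening: 0.0583
```

Run:
```python
from station import *
import cv2
o=sensors.get_obs();print(o["tool_pos"],o["contact_force"])
a=get_image("top")["image"][170:290,230:400,::-1];b=get_image("side")["image"][170:320,230:390,::-1]
cv2.imwrite("pics/t2.png",cv2.resize(a,None,fx=4,fy=4));cv2.imwrite("pics/s2.png",cv2.resize(b,None,fx=4,fy=4))
```

```text
[0.64538131 0.03901723 0.04675301] [ 0.64192972  0.18734526 -1.44690701]
```

View pics/s2.png

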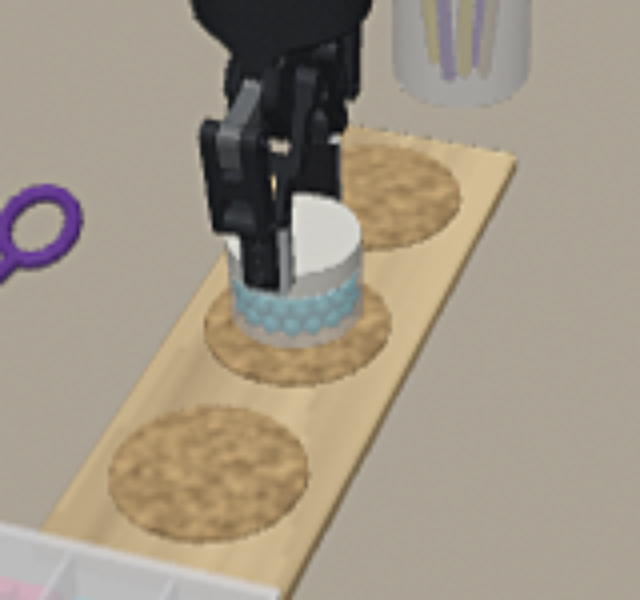

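The tub hovers a few mm over the middle coaster and is held level by the pads at about (270,250). I lower it, checking the force.

move_arm --pt "-0.05 0 0.3 0 5" --pt "-0.05 0 0.5 0 5" --pt "-0.05 0 0.5 0 5"

```text
t: 6.95
tool_pos: [0.6449, 0.0389, 0.0419]
tool_rot: [-3.142, 0.001, 0.0]
contact_force: [0.3, -0.4, -1.6]
opening: 0.0583
```

move_arm --pt "0 0 0.1 0 5" --pt "0 0 0.1 0 5"

```text
t: 7.2
tool_pos: [0.6451, 0.0389, 0.0418]
tool_rot: [3.142, -0.001, -0.0]
contact_force: [-2.2, 0.3, 2.3]
opening: 0.0583
```

Contact: the force went from −1.6 to +2.3 N. I release.

move_arm --pt "0 0 0 0 6.3" --pt "0 0 0 0 7" --pt "0 0 0 0 8" --pt "0 0 0 0 8.5" --pt "0 0 -2 0 8.5"

```text
t: 7.82
tool_pos: [0.6433, 0.039, 0.0596]
tool_rot: [-3.141, 0.001, 0.007]
contact_force: [-0.2, -0.3, 0.0]
opening: 0.0851
```

move_arm --pt "0 0 -4 0 8.5" --pt "0 0 -8 0 8.5" --pt "-6 0 -10 0 8.5" --pt "-12 0 -10 0 8.5" --pt "-18 0 -10 0 8.5"

```text
t: 8.45
tool_pos: [0.4641, 0.039, 0.1632]
tool_rot: [3.141, -0.001, 0.005]
contact_force: [1.1, 0.1, 2.1]
opening: 0.085
```

move_arm --pt "0 0 0 0 8.5"

```text
t: 8.57
tool_pos: [0.4608, 0.0394, 0.1606]
tool_rot: [-3.142, 0.0, 0.001]
contact_force: [1.6, 0.8, 0.6]
opening: 0.0852
```

Run:
```python
from ov import *
o=sensors.get_obs();print(o["tool_pos"])
m=C["M"]
draw([(m,.03,.058),(m,.03,.016),(m,.042,.016),((.4396,.0598),.026,.02)],"a")
```

```text
[0.46084219 0.03942755 0.16058085]
```

View pics/side_a.png

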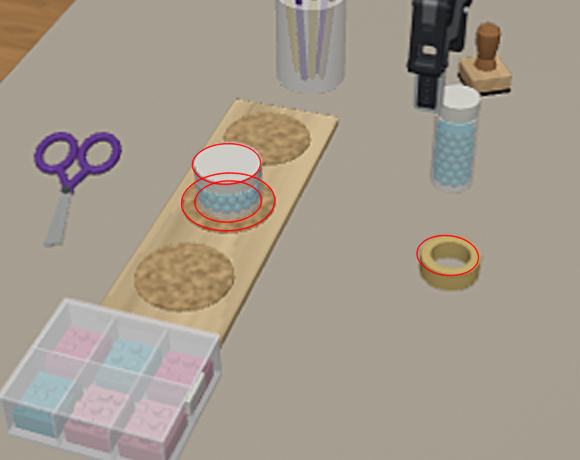

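View pics/top_a.png

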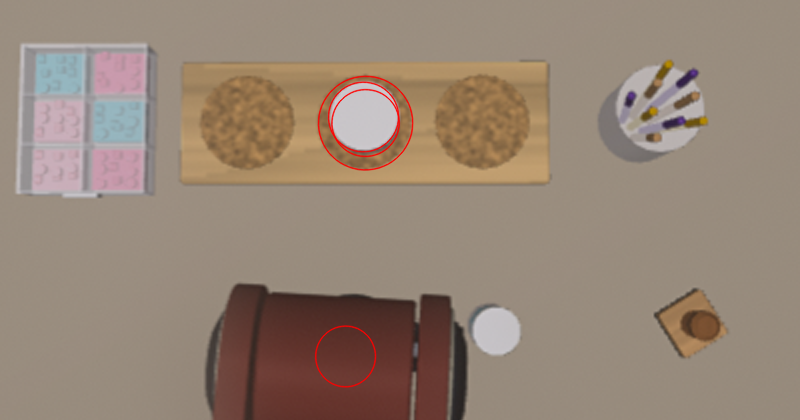

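The tub sits within about 2 mm of the middle coaster's centre. The roll is next.

move_arm --pt "-2.1 -2.1 4 0 8.5" --pt "-2.1 -2.1 8 0 8.5" --pt "-2.1 -2.1 11 0 8.5" --pt "-2.1 -2.1 11 0 8.5"

```text
t: 9.18
tool_pos: [0.4436, 0.0601, 0.0497]
tool_rot: [-3.141, 0.001, 0.007]
contact_force: [0.6, -0.2, -0.2]
opening: 0.0852
```

Run:
```python
from station import *
import cv2
print(sensors.get_obs()["tool_pos"])
cv2.imwrite("pics/w2.png",get_image("wrist")["image"][:,:,::-1])
```

```text
[0.4436297  0.06007553 0.04971498]
```

View pics/w2.png

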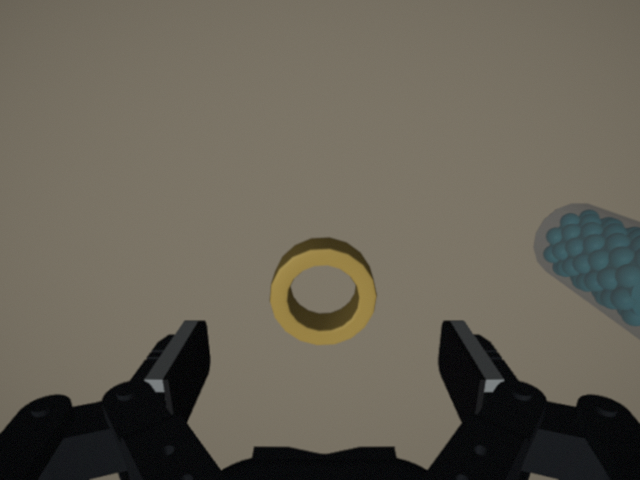

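The roll at (323,297) is centred between the pads.

move_arm --pt "-0.35 0 1.5 0 8.5" --pt "-0.35 0 2.5 0 8.5" --pt "-0.35 0 2.9 0 8.5" --pt "-0.35 0 2.9 0 8.5" --pt "-0.35 0 2.9 0 6"

```text
t: 9.85
tool_pos: [0.4409, 0.06, 0.0225]
tool_rot: [3.142, -0.001, 0.001]
contact_force: [0.3, -0.6, 0.8]
opening: 0.0693
```

move_arm --pt "0 0 0 0 5" --pt "0 0 0 0 4.6" --pt "0 0 0 0 4.6" --pt "0 0 0 0 4.6" --newtons 25

```text
t: 10.35
tool_pos: [0.4405, 0.06, 0.0221]
tool_rot: [-3.142, 0.001, -0.0]
contact_force: [0.4, -0.1, 1.0]
opening: 0.0461
```

Run:
```python
from station import *
import cv2
cv2.imwrite("pics/w3.png",get_image("wrist")["image"][:,:,::-1])
b=get_image("side")["image"][190:310,340:500,::-1]
cv2.imwrite("pics/s3.png",cv2.resize(b,None,fx=4,fy=4))
```

```text
(no output)
```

View pics/w3.png

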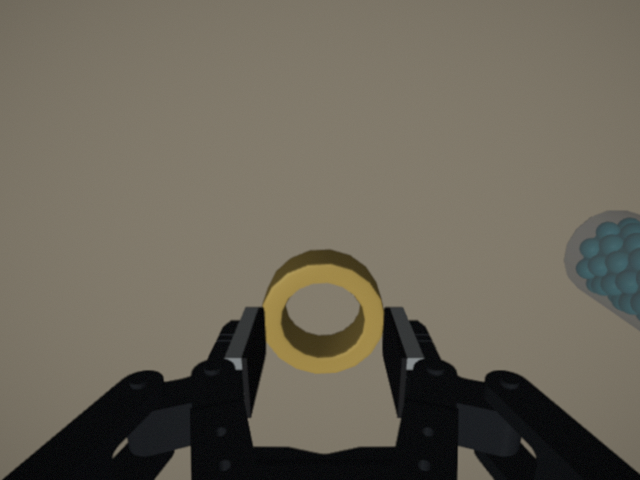

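View pics/s3.png

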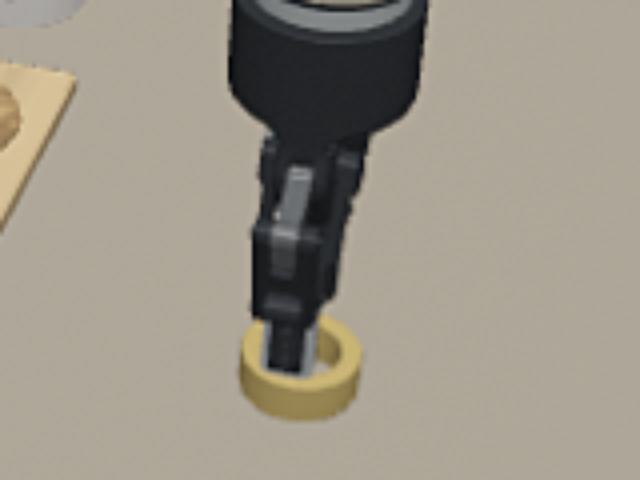

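Run:
```python
from station import *
from h import *
o=sensors.get_obs();p=o["tool_pos"];print(p,o["opening"])
d=get_image("side");w=get_image("wrist")
for n in(0,.005,.010,.017):
    X=[[p[0]+sx*.011,p[1]+s*.023,p[2]-n] for s in(1,-1) for sx in(-1,1)]
    print(n,proj(d,X).round(1).tolist(),proj(w,X).round(1).tolist())
P=[circ((.4396,.0598),.026,z) for z in(.02,0)]
for dd,nm in((d,"side"),(w,"wrist")):
    im=dd["image"][:,:,::-1].copy()
    for c in P: cv2.polylines(im,[np.int32(proj(dd,c))],True,(0,0,255),1)
    if nm=="side": im=cv2.resize(im[190:310,340:500],None,fx=4,fy=4)
    cv2.imwrite(f"pics/{nm}4.png",im)
```

```text
[0.44050998 0.06005878 0.02210319] 0.04565676996695485
0 [[416.7, 286.0], [403.7, 283.5], [421.9, 269.0], [409.3, 266.6]] [[266.7, 345.4], [264.2, 296.9], [378.2, 345.4], [380.6, 296.8]]
0.005 [[416.4, 288.3], [403.5, 285.8], [421.6, 271.2], [409.1, 268.9]] [[268.3, 339.0], [265.9, 291.6], [376.7, 339.0], [379.0, 291.6]]
0.01 [[416.2, 290.5], [403.3, 288.0], [421.4, 273.4], [408.9, 271.1]] [[269.8, 333.0], [267.5, 286.6], [375.3, 333.0], [377.4, 286.6]]
0.017 [[415.9, 293.6], [403.0, 291.1], [421.1, 276.5], [408.6, 274.1]] [[271.7, 325.1], [269.6, 280.1], [373.4, 325.0], [375.4, 280.1]]
```

View pics/wrist4.png

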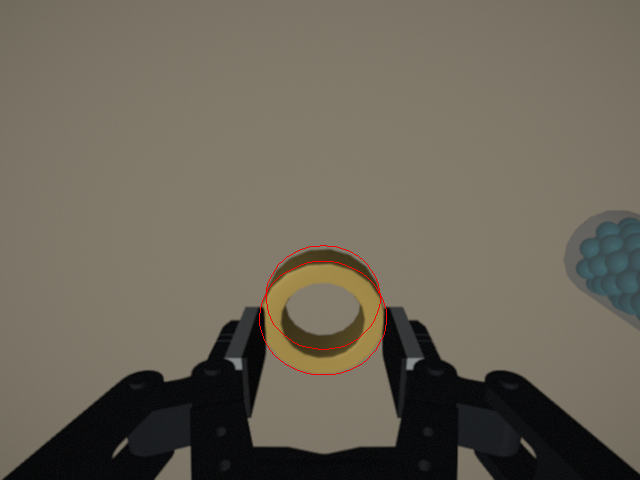

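View pics/side4.png

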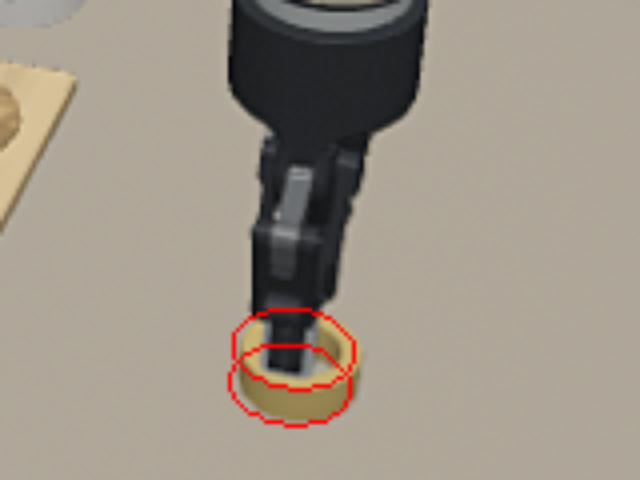

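The fingers closed to 46 mm with no ring between them. Both views put the tips just above the ring's top, so they sit about level with the TCP at this opening. I open, go lower in steps and watch the force.

move_arm --pt "0 0 0 0 7.2" --pt "0 0 0 0 7.2" --pt "0 0 0 0 7.2" --pt "0 0 0.4 0 7.2" --pt "0 0 0.7 0 7.2"

```text
t: 11.18
tool_pos: [0.4403, 0.06, 0.0147]
tool_rot: [-3.142, 0.001, 0.001]
contact_force: [-0.5, 0.7, -0.1]
opening: 0.0716
```

move_arm --pt "0 0 0.2 0 7.2" --pt "0 0 0.4 0 7.2" --pt "0 0 0.4 0 7.2"

```text
t: 11.55
tool_pos: [0.4404, 0.0601, 0.0109]
tool_rot: [-3.142, 0.001, 0.001]
contact_force: [0.0, -1.0, 1.1]
opening: 0.0718
```

Run:
```python
from station import *
import cv2
b=get_image("side")["image"][190:310,340:500,::-1]
cv2.imwrite("pics/s5.png",cv2.resize(b,None,fx=4,fy=4))
print(sensors.get_obs()["contact_force"])
```

```text
[-0.99988169  0.65464035 -1.03479085]
```

View pics/s5.png

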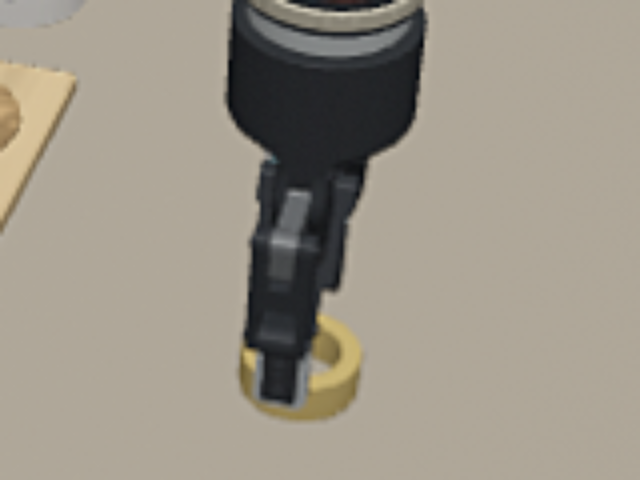

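The tip now reaches in front of the ring wall, at (280,403), and is clear of the table. I close.

move_arm --pt "0 0 0 0 6.2" --pt "0 0 0 0 5.6" --pt "0 0 0 0 5" --pt "0 0 0 0 4.6" --pt "0 0 0 0 4.6" --newtons 25

```text
t: 12.22
tool_pos: [0.4407, 0.0601, 0.0115]
tool_rot: [-3.142, 0.001, -0.0]
contact_force: [-1.9, -0.1, 4.6]
opening: 0.0489
```

move_arm --pt "0 0 0 0 4.6" --pt "0 0 0 0 4.6"

```text
t: 12.48
tool_pos: [0.4407, 0.0601, 0.0115]
tool_rot: [3.142, -0.001, 0.0]
contact_force: [-2.5, 0.9, 4.7]
opening: 0.0489
```

Run:
```python
from station import *
import cv2
b=get_image("side")["image"][190:310,340:500,::-1]
cv2.imwrite("pics/s6.png",cv2.resize(b,None,fx=4,fy=4))
cv2.imwrite("pics/w6.png",get_image("wrist")["image"][:,:,::-1])
```

```text
(no output)
```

View pics/s6.png

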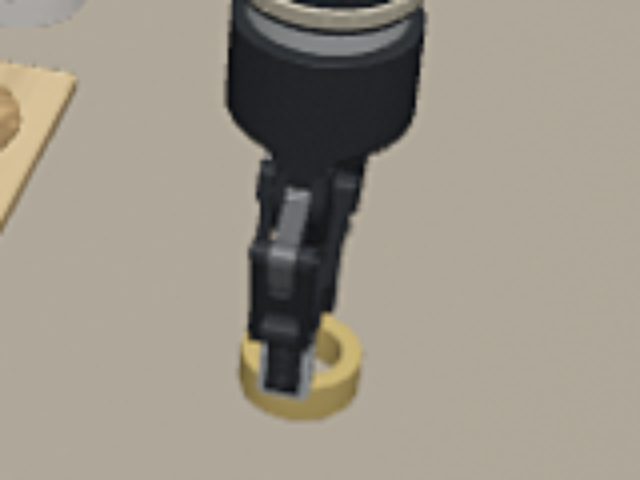

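View pics/w6.png

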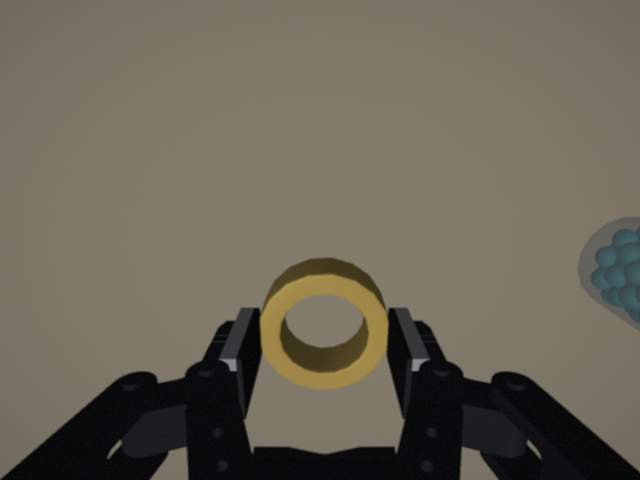

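The roll is gripped, with the fingers stalled at 48.9 mm. I lift and check it.

move_arm --pt "0 0 -1 0 4.5" --pt "0 0 -3 0 4.5" --pt "0 0 -6 0 4.5" --pt "0 0 -9 0 4.5" --pt "0 0 -9 0 4.5"

```text
t: 13.2
tool_pos: [0.4427, 0.06, 0.104]
tool_rot: [3.141, -0.001, 0.01]
contact_force: [0.4, -0.5, -1.2]
opening: 0.0485
```

Run:
```python
from station import *
import cv2
b=get_image("side")["image"][140:290,340:500,::-1]
cv2.imwrite("pics/s7.png",cv2.resize(b,None,fx=4,fy=4))
```

```text
(no output)
```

View pics/s7.png

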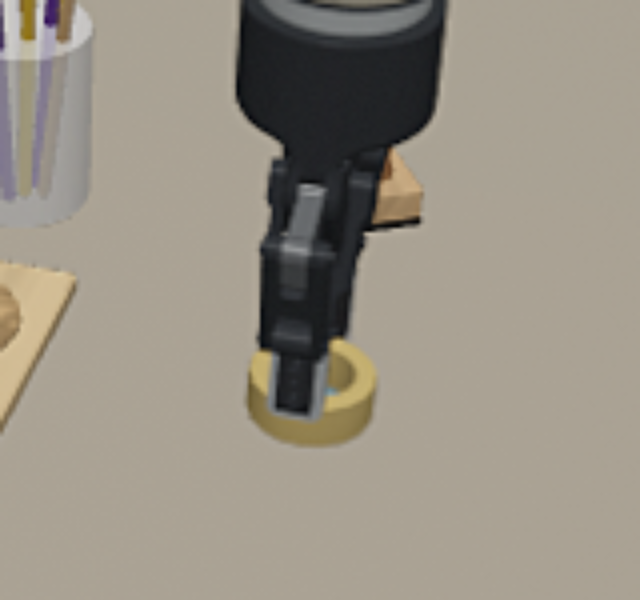

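move_arm --pt "5 0.5 0 0 4.5" --pt "10 1 0 0 4.5" --pt "15 2.1 0 0 4.5" --pt "20.2 2.1 0 0 4.5" --pt "20.2 2.1 0 0 4.5"

```text
t: 13.88
tool_pos: [0.6435, 0.0386, 0.0976]
tool_rot: [-3.141, 0.002, 0.006]
contact_force: [-0.6, 0.9, -0.6]
opening: 0.0489
```

move_arm --pt "0 0 0 0 4.5"

```text
t: 14.0
tool_pos: [0.6408, 0.0391, 0.0989]
tool_rot: [-3.141, 0.001, 0.006]
contact_force: [-0.4, 0.6, 0.6]
opening: 0.049
```

move_arm --pt "0.2 0 0.7 0 4.5" --pt "0.4 0 1.5 0 4.5" --pt "0.4 0 2.3 0 4.5" --pt "0.4 0 2.3 0 4.5" --pt "0.4 0 2.3 0 4.5"

```text
t: 14.62
tool_pos: [0.6465, 0.039, 0.0782]
tool_rot: [-3.142, 0.001, -0.0]
contact_force: [-0.3, -0.1, 0.6]
opening: 0.049
```

Run:
```python
from station import *
import cv2
print(sensors.get_obs()["tool_pos"])
b=get_image("side")["image"][150:300,240:400,::-1]
cv2.imwrite("pics/s8.png",cv2.resize(b,None,fx=4,fy=4))
cv2.imwrite("pics/w8.png",get_image("wrist")["image"][:,:,::-1])
```

```text
[0.64651533 0.03899155 0.07822119]
```

View pics/s8.png

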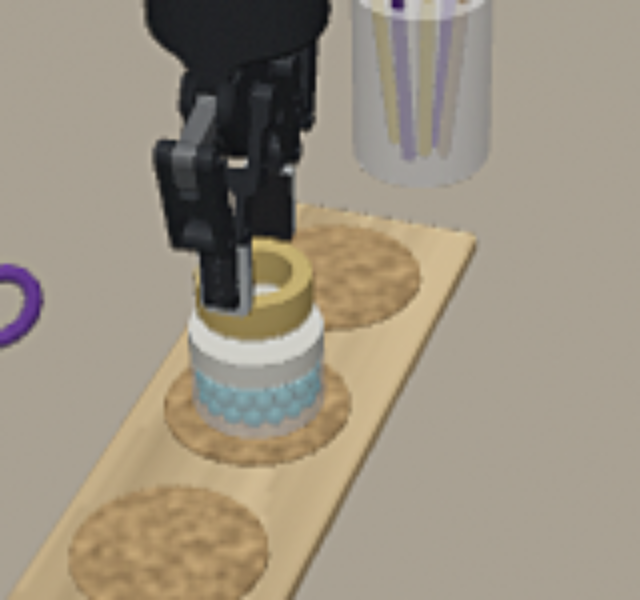

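View pics/w8.png

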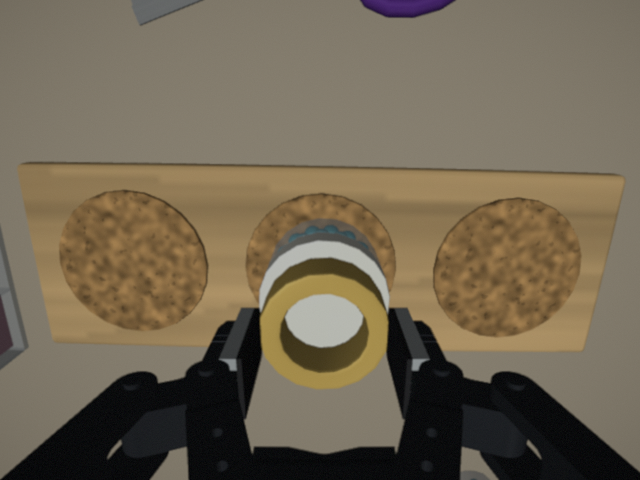

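The roll is level and centred 8 mm above the lid. I lower it to contact.

move_arm --pt "-0.1 0 0.4 0 4.5" --pt "-0.15 0 0.7 0 4.5" --pt "-0.15 0 0.8 0 4.5" --pt "-0.15 0 0.8 0 4.5"

```text
t: 15.22
tool_pos: [0.645, 0.0389, 0.07]
tool_rot: [-3.142, 0.001, 0.0]
contact_force: [-0.3, 0.2, -0.5]
opening: 0.0489
```

move_arm --pt "0 0 0.1 0 4.5" --pt "0 0 0.1 0 4.5"

```text
t: 15.48
tool_pos: [0.6452, 0.0389, 0.0696]
tool_rot: [3.142, -0.001, 0.001]
contact_force: [-0.8, -0.2, 1.6]
opening: 0.0489
```

Contact. I release slowly and rise.

move_arm --pt "0 0 0 0 5.3" --pt "0 0 0 0 6.2" --pt "0 0 0 0 7" --pt "0 0 -1 0 7.5" --pt "0 0 -4 0 8"

```text
t: 16.1
tool_pos: [0.6435, 0.039, 0.1078]
tool_rot: [-3.141, 0.001, 0.007]
contact_force: [0.2, 0.1, 0.9]
opening: 0.0802
```

move_arm --pt "0 0 -5 0 8.5" --pt "-5 2 -6 0 8.5" --pt "-10 6 -6 0 8.5" --pt "-15 9 -6 0 8.5" --pt "-18 10.5 -6 0 8.5"

```text
t: 16.73
tool_pos: [0.4632, -0.067, 0.1698]
tool_rot: [3.141, -0.003, 0.002]
contact_force: [0.0, 0.1, 0.8]
opening: 0.085
```

move_arm --pt "0 0 0 0 8.5"

```text
t: 16.85
tool_pos: [0.4638, -0.0668, 0.1698]
tool_rot: [3.141, -0.004, 0.002]
contact_force: [0.3, -0.0, -0.0]
opening: 0.0849
```

Run:
```python
from ov import *
o=sensors.get_obs();print(o["tool_pos"])
m=C["M"]
draw([(m,.026,.078),(m,.03,.058),((.4629,-.067),.02,.095)],"b")
```

```text
[ 0.46382969 -0.0667791   0.16981124]
```

View pics/top_b.png

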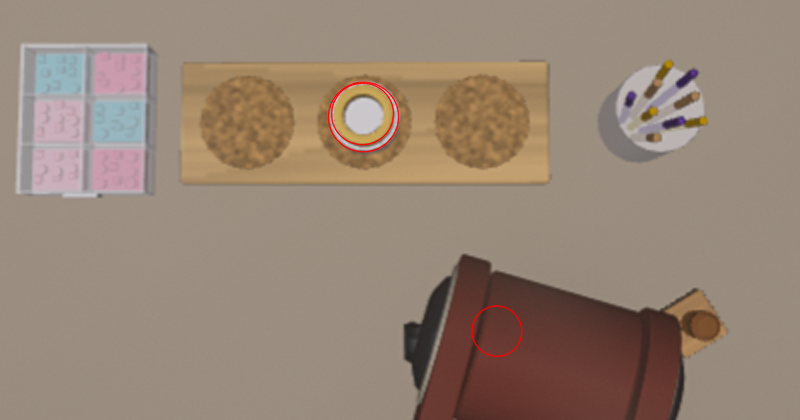

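View pics/side_b.png

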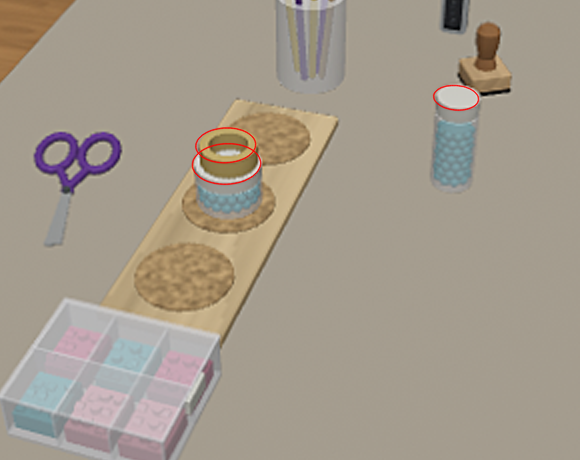

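The roll is centred on the lid. The jar is next, with the arm already above it at 0.170 m.

move_arm --pt "-0.1 0 3 0 8.5" --pt "-0.1 0 6 0 8.5" --pt "-0.1 0 9 0 8.5" --pt "-0.1 0 11.3 0 8.5" --pt "-0.1 0 11.3 0 8.5"

```text
t: 17.58
tool_pos: [0.4631, -0.065, 0.0543]
tool_rot: [-3.14, -0.001, 0.007]
contact_force: [-0.0, 0.2, 0.2]
opening: 0.0851
```

move_arm --pt "0 0 0 0 6.5" --pt "0 0 0 0 5" --pt "0 0 0 0 4" --pt "0 0 0 0 3.4" --pt "0 0 0 0 3.4" --newtons 30

```text
t: 18.2
tool_pos: [0.465, -0.0663, 0.0573]
tool_rot: [3.141, -0.001, 0.004]
contact_force: [-0.4, 0.1, 5.6]
opening: 0.0391
```

move_arm --pt "0 0 0 0 3.4" --pt "0 0 0 0 3.4"

```text
t: 18.45
tool_pos: [0.465, -0.0663, 0.0573]
tool_rot: [3.141, -0.001, 0.003]
contact_force: [0.2, -0.6, 5.6]
opening: 0.0393
```

move_arm --pt "0 0 -2 0 3.4" --pt "0 0 -5 0 3.4" --pt "0 -3 -6 0 3.4" --pt "0 -8 -6 0 3.4" --pt "2 -13 -6 0 3.4"

```text
t: 19.08
tool_pos: [0.4828, 0.0652, 0.1154]
tool_rot: [3.142, -0.003, -0.002]
contact_force: [0.9, -1.0, -0.7]
opening: 0.0394
```

move_arm --pt "3 -4 0 0 3.4" --pt "7 -8 0 0 3.4" --pt "12 -8 0 0 3.4" --pt "16.3 -8 0 0 3.4" --pt "16.3 -8 0 0 3.4"

```text
t: 19.7
tool_pos: [0.6482, 0.1437, 0.1144]
tool_rot: [3.141, -0.002, -0.003]
contact_force: [-0.5, 0.7, -1.3]
opening: 0.0396
```

move_arm --pt "0 0 0 0 3.4"

```text
t: 19.82
tool_pos: [0.6457, 0.1438, 0.1148]
tool_rot: [3.141, -0.001, -0.005]
contact_force: [-0.6, -0.4, -1.5]
opening: 0.0393
```

Placed, the TCP should read z ≈ 0.0733, so I lower 3.6 cm first.

move_arm --pt "0.25 0 1.5 0 3.4" --pt "0.25 0 3 0 3.4" --pt "0.25 0 3.6 0 3.4" --pt "0.25 0 3.6 0 3.4"

```text
t: 20.32
tool_pos: [0.6486, 0.1439, 0.0788]
tool_rot: [3.141, -0.001, -0.003]
contact_force: [0.6, -0.9, 0.2]
opening: 0.0393
```

Run:
```python
from station import *
import cv2
print(sensors.get_obs()["tool_pos"])
b=get_image("side")["image"][180:330,210:370,::-1]
cv2.imwrite("pics/s9.png",cv2.resize(b,None,fx=4,fy=4))
```

```text
[0.64858048 0.14388704 0.0788252 ]
```

View pics/s9.png

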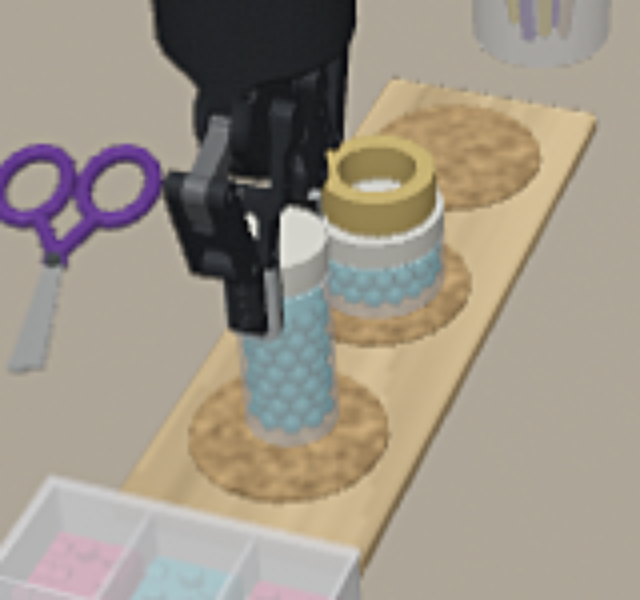

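The jar is upright and about 5 mm above the left coaster.

move_arm --pt "0 0 0.3 0 3.4" --pt "0 0 0.5 0 3.4" --pt "0 0 0.55 0 3.4" --pt "0 0 0.55 0 3.4"

```text
t: 20.88
tool_pos: [0.6496, 0.1439, 0.0747]
tool_rot: [-3.142, 0.001, -0.0]
contact_force: [-0.1, -0.4, -1.5]
opening: 0.0393
```

move_arm --pt "-0.1 0 0.15 0 3.4" --pt "-0.1 0 0.15 0 3.4"

```text
t: 21.12
tool_pos: [0.6488, 0.1439, 0.0734]
tool_rot: [-3.142, 0.001, -0.001]
contact_force: [0.4, -0.3, 0.1]
opening: 0.0391
```

move_arm --pt "0 0 0.08 0 3.4" --pt "0 0 0.08 0 3.4"

```text
t: 21.38
tool_pos: [0.649, 0.144, 0.0734]
tool_rot: [-3.142, 0.001, -0.001]
contact_force: [-1.9, 0.4, 5.2]
opening: 0.0391
```

move_arm --pt "0 0 0 0 4.6" --pt "0 0 0 0 5.6" --pt "0 0 0 0 6.5" --pt "0 0 -2 0 6.5" --pt "0 0 -6 0 6.5"

```text
t: 22.0
tool_pos: [0.6472, 0.1438, 0.1317]
tool_rot: [3.141, -0.001, -0.006]
contact_force: [0.2, 0.2, -0.7]
opening: 0.0648
```

move_arm --pt "0 0 -3 0 6.5" --pt "-4 0 -5 0 6.5" --pt "-9 3 -5 0 7" --pt "-14 8 -5 0 8" --pt "-17 14 -5 0 8"

```text
t: 22.62
tool_pos: [0.4833, 0.0144, 0.184]
tool_rot: [3.141, 0.003, 0.004]
contact_force: [0.5, -1.6, -0.2]
opening: 0.08
```

move_arm --pt "0 6 0 0 7" --pt "0 12 0 0 7" --pt "0 18 0 0 7" --pt "0 24 0 0 7" --pt "0 24 0 0 7"

```text
t: 23.25
tool_pos: [0.4843, -0.2289, 0.1842]
tool_rot: [3.14, -0.009, 0.003]
contact_force: [0.6, 0.2, 0.5]
opening: 0.0702
```

move_arm --pt "0 0 0 0 7"

```text
t: 23.38
tool_pos: [0.4845, -0.2251, 0.1833]
tool_rot: [3.141, -0.002, 0.002]
contact_force: [0.4, 0.7, -0.5]
opening: 0.0703
```

Run:
```python
from ov import *
o=sensors.get_obs();print(o["tool_pos"])
m=C["L"];st=(.462,-.2415)
draw([(m,.02,.111),(m,.02,.016),(st,.0125,.06),(st,.0125,.07)],"c")
cv2.imwrite("pics/w10.png",get_image("wrist")["image"][:,:,::-1])
```

```text
[ 0.48445936 -0.22509717  0.18327641]
```

View pics/top_c.png

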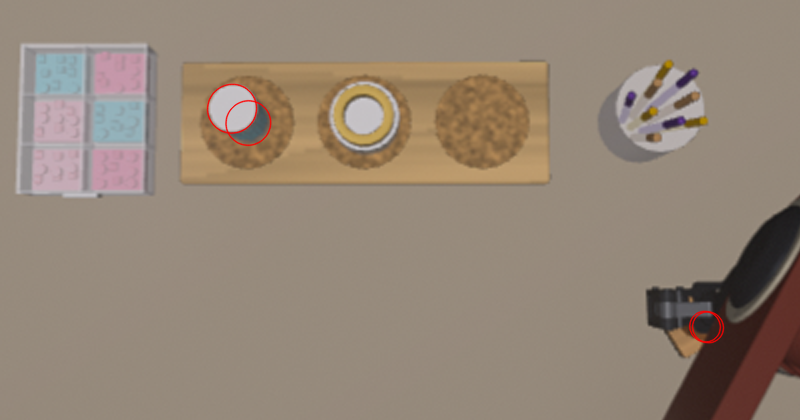

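View pics/side_c.png

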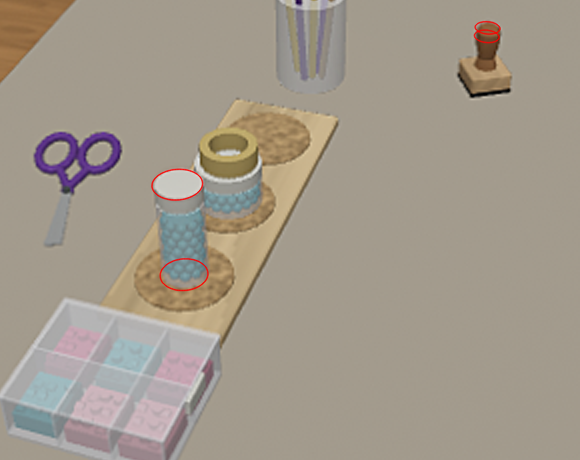

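View pics/w10.png

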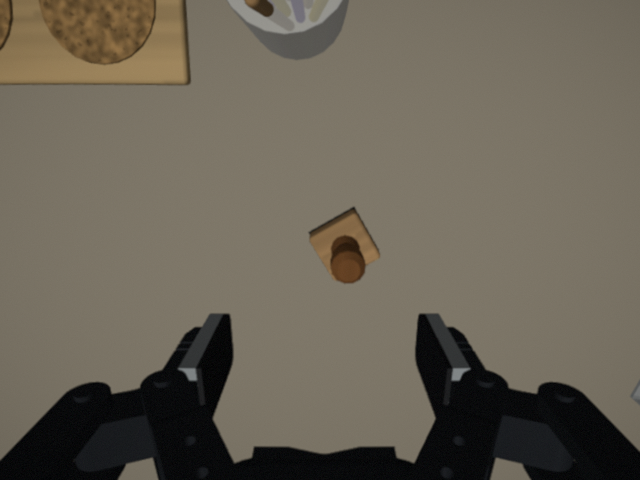

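The jar fits its predicted circle. I descend on the stamp's handle.

move_arm --pt "-1.1 0.8 0 0 7" --pt "-2.2 1.65 3 0 7" --pt "-2.2 1.65 6 0 7" --pt "-2.2 1.65 9 0 7" --pt "-2.2 1.65 9 0 7"

```text
t: 24.15
tool_pos: [0.46, -0.24, 0.0896]
tool_rot: [-3.138, -0.0, 0.008]
contact_force: [-0.6, 0.0, 0.4]
opening: 0.0699
```

Run:
```python
from station import *
from h import *
print(sensors.get_obs()["tool_pos"])
w=get_image("wrist");st=(.462,-.2415);im=w["image"][:,:,::-1].copy()
cv2.polylines(im,[np.int32(proj(w,circ(st,.0125,.064)))],True,(0,0,255),1)
cv2.imwrite("pics/w11.png",im)
```

```text
[ 0.46001242 -0.24002117  0.08958545]
```

View pics/w11.png

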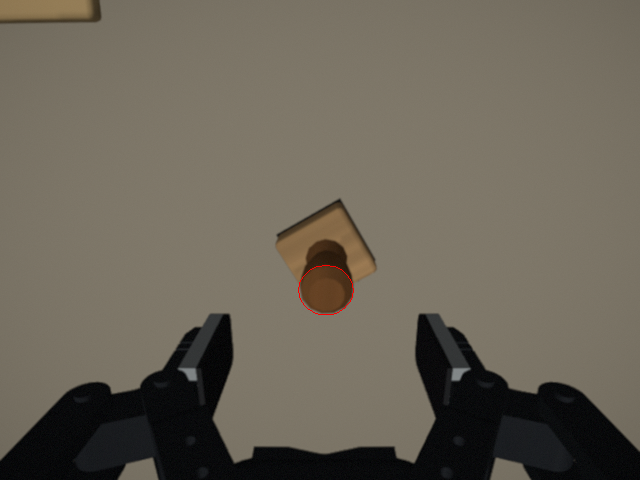

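move_arm --pt "0.2 0.1 1.5 0 7" --pt "0.2 0.1 3.2 0 6" --pt "0.2 0.1 3.5 0 5" --pt "0.2 0.1 3.5 0 4" --pt "0.2 0.1 3.5 0 3"

```text
t: 24.82
tool_pos: [0.4646, -0.2428, 0.0578]
tool_rot: [3.141, -0.001, 0.001]
contact_force: [-0.3, 0.2, 0.5]
opening: 0.0298
```

move_arm --pt "0 0 0 0 2" --pt "0 0 0 0 1.8" --pt "0 0 0 0 1.8" --pt "0 0 0 0 1.8" --newtons 30

```text
t: 25.32
tool_pos: [0.4648, -0.2427, 0.058]
tool_rot: [3.141, -0.001, 0.002]
contact_force: [-0.7, 2.3, 4.8]
opening: 0.0224
```

Run:
```python
from station import *
import cv2
print(sensors.get_obs()["tool_pos"])
b=get_image("side")["image"][90:210,350:510,::-1]
cv2.imwrite("pics/s12.png",cv2.resize(b,None,fx=4,fy=4))
```

```text
[ 0.46477894 -0.2427105   0.05796156]
```

View pics/s12.png

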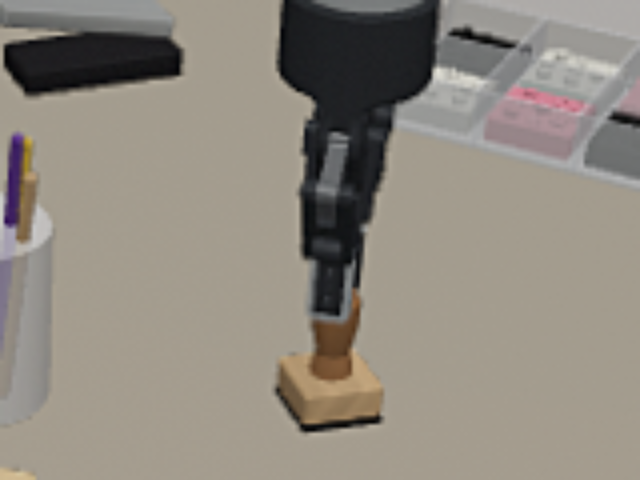

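The stamp is gripped by its handle bulge. I lift and move along y first, well clear of the tumbler.

move_arm --pt "0 0 -1.5 0 1.8" --pt "0 0 -4 0 1.8" --pt "0 -4 -6 0 1.8" --pt "0 -9 -6 0 1.8" --pt "1 -14 -6 0 1.8"

```text
t: 26.0
tool_pos: [0.474, -0.1016, 0.1179]
tool_rot: [3.141, -0.003, 0.001]
contact_force: [-0.1, 0.2, -0.8]
opening: 0.022
```

move_arm --pt "2 -3.6 0 0 1.8" --pt "7 -3.6 0 0 1.8" --pt "12 -3.6 0 0 1.8" --pt "17 -3.6 0 0 1.8" --pt "17 -3.6 0 0 1.8"

```text
t: 26.62
tool_pos: [0.6463, -0.0668, 0.1164]
tool_rot: [3.141, 0.0, -0.002]
contact_force: [-0.4, -0.6, -1.4]
opening: 0.0219
```

move_arm --pt "0 0 0 0 1.8"

```text
t: 26.75
tool_pos: [0.6437, -0.0667, 0.1168]
tool_rot: [3.142, -0.001, -0.003]
contact_force: [-0.4, -1.1, -1.2]
opening: 0.0218
```

Placed, the TCP should read z ≈ 0.074. I lower 3.8 cm and check.

move_arm --pt "0.1 -0.1 1.5 0 1.8" --pt "0.1 -0.1 3 0 1.8" --pt "0.1 -0.1 3.7 0 1.8" --pt "0.1 -0.1 3.7 0 1.8"

```text
t: 27.25
tool_pos: [0.6443, -0.0655, 0.079]
tool_rot: [-3.141, 0.001, 0.003]
contact_force: [-0.5, 0.2, -0.9]
opening: 0.022
```

Run:
```python
from station import *
import cv2
print(sensors.get_obs()["tool_pos"])
b=get_image("side")["image"][130:250,250:410,::-1]
cv2.imwrite("pics/s13.png",cv2.resize(b,None,fx=4,fy=4))
```

```text
[ 0.64434669 -0.06548657  0.07896516]
```

View pics/s13.png

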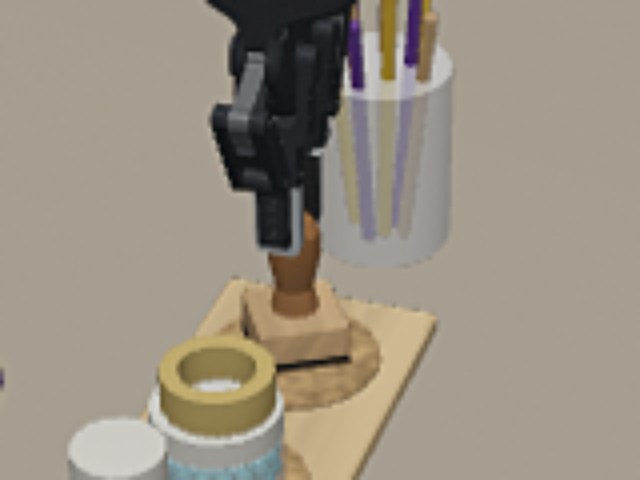

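move_arm --pt "0 0 0.3 0 1.8" --pt "0 0 0.45 0 1.8" --pt "0 0 0.45 0 1.8"

```text
t: 27.68
tool_pos: [0.6454, -0.0657, 0.0759]
tool_rot: [3.142, -0.001, 0.0]
contact_force: [-0.1, 0.4, 0.0]
opening: 0.0221
```

move_arm --pt "0 0 0.1 0 1.8" --pt "0 0 0.1 0 1.8"

```text
t: 27.92
tool_pos: [0.6454, -0.0656, 0.0748]
tool_rot: [-3.142, 0.001, 0.0]
contact_force: [-0.3, 0.2, -0.3]
opening: 0.0217
```

move_arm --pt "-0.05 0 0.1 0 1.8" --pt "-0.05 0 0.1 0 1.8"

```text
t: 28.18
tool_pos: [0.6452, -0.0656, 0.0743]
tool_rot: [3.142, -0.001, 0.001]
contact_force: [0.5, 2.0, 0.6]
opening: 0.022
```

move_arm --pt "0 0 0.1 0 1.8" --pt "0 0 0.1 0 1.8"

```text
t: 28.42
tool_pos: [0.6458, -0.0656, 0.074]
tool_rot: [-3.142, 0.001, -0.003]
contact_force: [0.0, 2.1, 5.2]
opening: 0.0218
```

Contact at 5.2 N. I release, rise and clear the view.

move_arm --pt "0 0 0 0 2.6" --pt "0 0 0 0 3.5" --pt "0 0 0 0 5" --pt "0 0 -2 0 5.5" --pt "0 0 -6 0 5.5"

```text
t: 29.05
tool_pos: [0.6435, -0.0654, 0.1322]
tool_rot: [-3.141, 0.001, 0.006]
contact_force: [-0.0, 0.7, -0.2]
opening: 0.0548
```

move_arm --pt "0 0 -3 0 5.5" --pt "-4 0 -5 0 5.5" --pt "-9 0 -5 0 5.5" --pt "-14 0 -5 0 5.5" --pt "-18 0 -5 0 5.5"

```text
t: 29.68
tool_pos: [0.4636, -0.0656, 0.1843]
tool_rot: [3.141, -0.001, 0.003]
contact_force: [-0.5, 0.0, 1.3]
opening: 0.055
```

move_arm --pt "0 0 0 0 5.5" --pt "0 0 0 0 5.5"

```text
t: 29.92
tool_pos: [0.4657, -0.0658, 0.1844]
tool_rot: [3.141, -0.001, 0.004]
contact_force: [-0.4, 0.0, -0.3]
opening: 0.0553
```

Run:
```python
from ov import *
o=sensors.get_obs();print(o["tool_pos"],o["t"])
R,M,L=C["R"],C["M"],C["L"]
draw([(R,.022,.038),(R,.0125,.08),(M,.026,.078),(L,.02,.111),(R,.042,.016)],"d")
```

```text
[ 0.4657475  -0.06581728  0.18436315] 29.925
```

View pics/top_d.png

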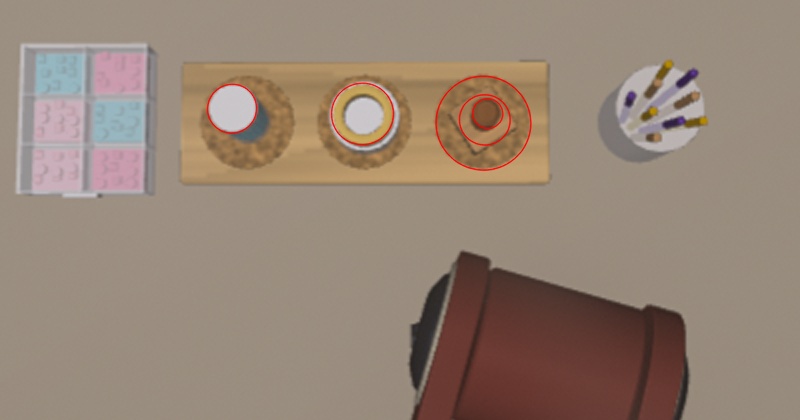

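View pics/side_d.png

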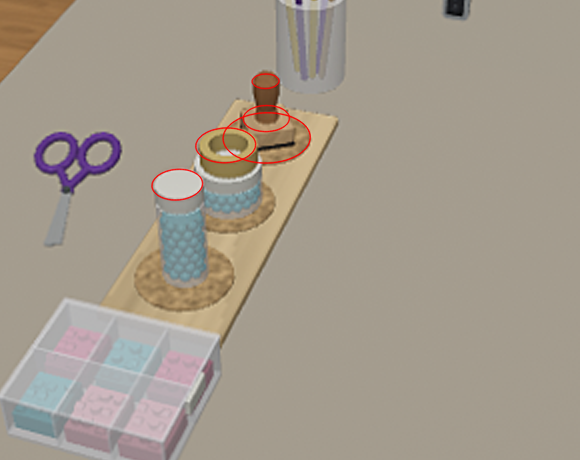

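All four objects match their predicted outlines, and the tumbler and scissors have not moved. I hand the job in.

```bash
python3 -c "
from station import order;print(order.finish_job())"
```

```text
the job is handed in; nothing more can be done
None
```

The job is handed in, at about 30 s on the robot's clock. The bead case was at the left end, so I placed:
- **Jar:** on the left coaster.
- **Tub:** on the middle coaster, with the tape roll flat on its lid.
- **Stamp:** on the right coaster, by the tumbler.

**Last checks:** in the final top and side pictures, the outlines I predicted from the coaster centres matched the jar's cap, the roll and the stamp's handle and base to about 1–2 mm. The tub matched when checked after its own placing. Everything looked upright, the arm stood clear, and the tumbler and scissors looked unmoved in the pictures. Contact forces at the ends of the moves never read above about 6 N.

**What failed or disagreed:**
- **Roll grip:** my first grip closed above the ring, because the fingertips stood much less far ahead of the TCP than `ctrl.nose_length` (17 mm) had led me to expect. I went about 11 mm lower and the second grip held.
- **Opening readings:** the finger opening read about 1–3 mm less than each object's true width, with no visible effect on the grasps.

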